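# Snap the pill dispenser's lid shut all round

### The arm

A 6-joint arm with a two-finger parallel gripper is mounted at the origin on the work surface. World frame = base frame: x ahead of the robot, y to its left, z up, the work surface at z = 0. Lengths are in m, angles in rad, forces in N, time in s.
With the tool pointing down it reaches from about 0.325 to 0.75 m from the base axis. Payload 7.6 kg.
Tool frame: the origin (TCP) lies midway between the tips of the shut fingers; the grasp point (between the pads) lies 19 mm behind it; z points along the fingers, y is the line along which they close (so a half turn about z gives the same grasp; the last joint's range is limited). The gripper opens to 85 mm and grips with 20 to 120 N. Pads are 22 mm wide; open, the fingers measure 114 mm over their backs; the gripper's body (76 mm by 85 mm) begins 54 mm behind the grasp point. The pads swing forward as they close: fully open they stand 13 mm farther back than shut.
Start: joints at [1.1, 0.052, 1.401, -0, 1.689, -0.07], TCP at [0.205, 0.483, 0.231] pointing down, gripper open.
Joint ranges: [-2.9, 2.9], [-0.91, 2.17], [0.12, 2.37], [-1.06, 4.2], [0.26, 2.73], [-2.93, 2.93]. Speed limits (rad/s): [2.57, 2.57, 3.01, 3.14, 3.14, 3.14].

### API

Orientations are given as a 3x3 rotation matrix whose columns are the frame's x, y, z axes.
In Python, from rig import robot gives the robot as it stands. The module is installed in compiled form; this text tells all that it offers.
- The arm moves only by the shell command python3 -m jog 'ROWS' [FORCE]. ROWS is JSON, a list of rows, each a list of 5 numbers: the closure, from -1 (fully open) to 1 (shut), so that 0 is half open, then the shift along the world's x, y, z normalised to -1 to 1, where 1 is 0.8 m, then the turn about the world's z normalised to -1 to 1, where 1 is 90 degrees. In form: [[fingers, dx, dy, dz, turn], ...]. A call has 1 to 5 rows; each row shifts and turns the commanded pose from where the row before left it; what a row does not reach is not made up. A row lasts 1/12 s, in which the tool goes at most 41.7 mm and 7.16 degrees, less where a joint would pass 70% of its speed; a pose out of reach is approached as far as the arm can. A call with a number of a shift or a turn outside -1 to 1 is refused whole. A call with a gripper value outside its range is refused whole. The fingers move at their own pace and stop on an object; FORCE is the grip in N (left out, the last holds). Time passes only in rows, so rows that do not move let the fingers close. It gives the time, the measured TCP pose, the force, the opening and the grip force at its end, in the units of the state.
- robot.sense(): the state, without advancing time (a new reading comes with each control period).
- robot.read_camera(name): name is "scene" or "top" or "wrist"; returns the picture (480x640x3 uint8, blue, green, red); there is no depth.
- robot.camera_info(name): a dict with "fx", "fy", "cx", "cy" (pixels), "origin" and "rotation" of the camera in the world. Camera axes: x right, y down, z forward; pixel columns grow to the right and rows downward; lengths in m; the calibration is good to about 2 mm. A picture is of the moment at which its call begins: read the wrist's pose just before it. camera_info takes no time and is no camera call; for the wrist camera it gives the pose at the moment of the call.
- robot.job_done(): hands the job in; it is judged then, once.
Trained networks look in the newest picture that a camera, given by its name, has taken for a name from the list of things; names that differ only in an ending like _2 or _b are one class to them, and where a whole thing is asked for, a point or a joint stands for the part that bears it (a point fixed in the world has none). Each returns a list of dicts, best first, with "confidence" (0 to 1); they miss things now and then, are a little off and sometimes report something else, mostly with a low value. They report only what shows in the picture. A call takes as long as a camera call.
- robot.recognise(camera, thing): "point" ([x, y, z] in m, in world coordinates, good to about 4 mm: the middle of the surface that is visible of it).
- robot.landmark_of(camera, thing): "point" ([x, y, z] in m, in world coordinates, good to about 4 mm: a listed point, or the origin of a listed thing).
The state is a dict: "t": time; "joints": joint angles; "joint_vel": joint speeds; "tau": joint torques, N m; "position": TCP position; "tool_rot": TCP orientation; "force": force on the tool from outside, world axes, zero at the start; "moment": the same for the moment, N m; "opening": opening from 0.0 (shut) to 1.0 (fully open); "finger_force": force on a finger pad.
Only numpy, scipy, OpenCV 4.12 (cv2) and the standard library are available. Lean on these libraries where they do the work, as an engineer would, in place of code of your own. Each camera call takes 0.05 s, during which the arm holds its last target. There are 200 camera calls.

### The job

The square lid on top of the pill dispenser has only been laid on after a refill, and all four of its edges still stand up. With the fingertips, press down each edge in turn, firmly but without slamming, until every one has snapped shut flush with the middle of the lid. Do not push in the green button, do not lift the dispenser or push it about, and leave the tumbler, saucer, handbell and glasses where they are.

Things in the scene. Friction and masses are not known exactly. Their poses are not given: they have to be found in the camera images.
- dispenser: grey plastic pill dispenser, a loose box of about 1.9 kg standing on the cabinet top (z = 0), 180 mm (its x) by 260 mm (its y), flat top face 58 mm up; origin at the centre of its underside, z up, its tray front on the -x side. The lid is on its top, 45 mm to +y of the middle; the large green button is at the -y end of the top.
- lid_centre (a point): centre of the upper face of the square light-grey lid, 69 mm above the cabinet top. The lid is 149 mm wide: a fixed centre panel 81 mm square (with a raised 30 mm square 1 mm high, look only), surrounded by four mitred edge strips (front, back, left, right), each 33 mm wide and hinged along the centre panel; axes as the dispenser's
- edge_front (a joint): angle of the lid's front edge strip, on the -x side of the dispenser (tray side): 0 = standing up, its outer rim 9 mm above flush; 0.26 rad = snapped shut, flush with the centre panel. Snap fit: pressed 26 mm from its hinge it resists with about 8 N until half-way down, then clicks shut and stays; let go earlier it springs up again
- press_front (a point): point on the upper face of the front edge strip, midway along it, 26 mm out from its hinge line (67 mm from the lid's centre); it moves with the strip and lies 69 mm above the cabinet top when the strip is shut, about 76 mm when it stands up
- edge_back (a joint): angle of the lid's back edge strip, on the +x side of the dispenser: 0 = standing up, its outer rim 9 mm above flush; 0.26 rad = snapped shut, flush with the centre panel. Snap fit: pressed 26 mm from its hinge it resists with about 8 N until half-way down, then clicks shut and stays; let go earlier it springs up again
- press_back (a point): point on the upper face of the back edge strip, midway along it, 26 mm out from its hinge line (67 mm from the lid's centre); it moves with the strip and lies 69 mm above the cabinet top when the strip is shut, about 76 mm when it stands up
- edge_left (a joint): angle of the lid's left edge strip, on the +y side of the dispenser (far from the button): 0 = standing up, its outer rim 9 mm above flush; 0.26 rad = snapped shut, flush with the centre panel. Snap fit: pressed 26 mm from its hinge it resists with about 8 N until half-way down, then clicks shut and stays; let go earlier it springs up again
- press_left (a point): point on the upper face of the left edge strip, midway along it, 26 mm out from its hinge line (67 mm from the lid's centre); it moves with the strip and lies 69 mm above the cabinet top when the strip is shut, about 76 mm when it stands up
- edge_right (a joint): angle of the lid's right edge strip, on the -y side of the dispenser (next to the button): 0 = standing up, its outer rim 9 mm above flush; 0.26 rad = snapped shut, flush with the centre panel. Snap fit: pressed 26 mm from its hinge it resists with about 8 N until half-way down, then clicks shut and stays; let go earlier it springs up again
- press_right (a point): point on the upper face of the right edge strip, midway along it, 26 mm out from its hinge line (67 mm from the lid's centre); it moves with the strip and lies 69 mm above the cabinet top when the strip is shut, about 76 mm when it stands up
- green_button (a joint): travel of the round green push button, 48 mm across: 0 = untouched, 0.005 m = pushed in; a spring returns it, and fully in takes about 5 N
- green_button_top (a point): centre of the green button's upper face, 67 mm above the cabinet top; in the dispenser's frame at x = -25 mm, y = -93 mm, so its nearest edge is 39 mm from the rim of the lid's right edge strip
- tumbler: lilac plastic drinking tumbler, 105 mm tall, 68 mm across the rim; origin at the centre of its underside
- saucer: white porcelain saucer, 140 mm across, 18 mm tall; origin at the centre of its underside
- handbell: small brass handbell with a turned wooden grip standing up, 60 mm across, 108 mm tall; origin at the centre of its underside
- glasses: folded gold-rimmed reading glasses standing on their rims, 130 mm long along their own y, 20 mm deep, 40 mm tall; origin at the middle of the underside

How it is judged:
By the outcome, as a careful person would: the job done as asked, in the order asked, and still so for the second after the job is handed in, with the robot touching nothing.
It also fails if it takes over 45 s, if anything falls off the work surface, if the arm or the gripper's body presses on something with over 40 N, if the wrist force passes 120 N, or if a joint passes its speed limit or range.

## Working session

There is one attempt and no reset: what is moved stays moved. The work goes in short steps, Python scripts to look and compute and a shell command to move; the robot and the scene stay as the last step left them, time stands still between calls to the robot, and variables do not carry over. Pictures are saved under pics/ and viewed, at most 10 in all, crops included, and the job is handed in when it is done.

```bash
mkdir -p pics; python3 - <<'E'
from rig import robot
import cv2,numpy as np
for c in ("scene","top"):
    cv2.imwrite(f"pics/{c}1.png",robot.read_camera(c))
    for t in ("dispenser","lid_centre","press_front","press_back","press_left","press_right","green_button_top"):
        r=robot.landmark_of(c,t)
        print(c,t,[(np.round(d["point"],4).tolist(),round(d["confidence"],2)) for d in r[:2]])
for t in ("tumbler","saucer","handbell","glasses"):
    r=robot.landmark_of("top",t);print(t,[(np.round(d["point"],3).tolist(),round(d["confidence"],2)) for d in r[:1]])
s=robot.sense();print(s["t"],s["position"],s["tool_rot"],s["force"])
E
```

```text
scene dispenser [([0.5385, 0.0274, -0.0008], 0.94)]
scene lid_centre [([0.5287, 0.07, 0.0702], 0.66)]
scene press_front [([0.4676, 0.0616, 0.0709], 0.69)]
scene press_back [([0.5934, 0.0835, 0.0743], 0.86)]
scene press_left [([0.5209, 0.1367, 0.0765], 0.65), ([0.759, 0.163, 0.0013], 0.55)]
scene press_right [([0.5409, 0.0046, 0.0761], 0.68)]
scene green_button_top [([0.5325, -0.0681, 0.0644], 0.72)]
top dispenser [([0.5556, -0.396, -0.0013], 0.71), ([0.5421, 0.023, 0.0031], 0.63)]
top lid_centre [([0.5301, 0.0719, 0.0669], 0.8)]
top press_front [([0.4686, 0.0623, 0.0751], 0.78), ([0.5381, 0.0225, 0.0028], 0.63)]
top press_back [([0.5957, 0.0825, 0.074], 0.7)]
top press_left [([0.5183, 0.1376, 0.0733], 0.95), ([0.763, -0.1986, -0.0004], 0.32)]
top press_right [([0.5487, 0.003, 0.0753], 0.71), ([0.5311, 0.0739, 0.0671], 0.51)]
top green_button_top [([0.5335, -0.0695, 0.0643], 0.57)]
tumbler [([0.556, -0.398, -0.005], 0.81)]
saucer [([0.56, 0.364, 0.0], 0.88)]
handbell [([0.759, 0.161, -0.0], 0.72)]
glasses [([0.766, -0.201, -0.002], 0.77)]
1.0 [0.20480877 0.48342034 0.23133726] [[-9.20749918e-01  3.90153287e-01  3.08211047e-05]
 [ 3.90153288e-01  9.20749912e-01  1.04143022e-04]
 [ 1.22532130e-05  1.07914635e-04 -9.99999994e-01]] [ 0.29031936 -0.40441668  0.24710374]
```

View pics/top1.png

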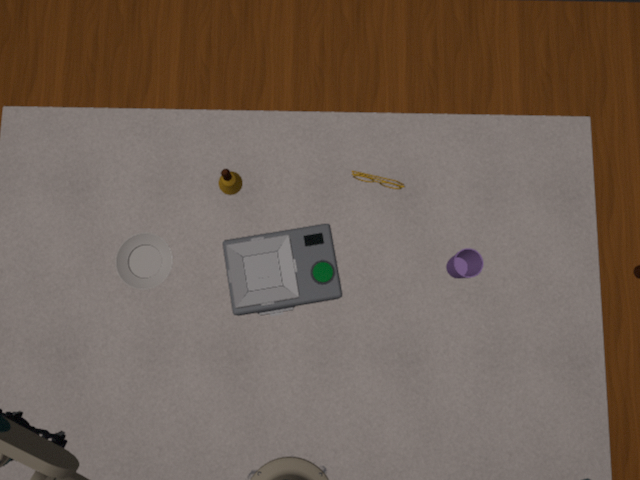

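View pics/scene1.png

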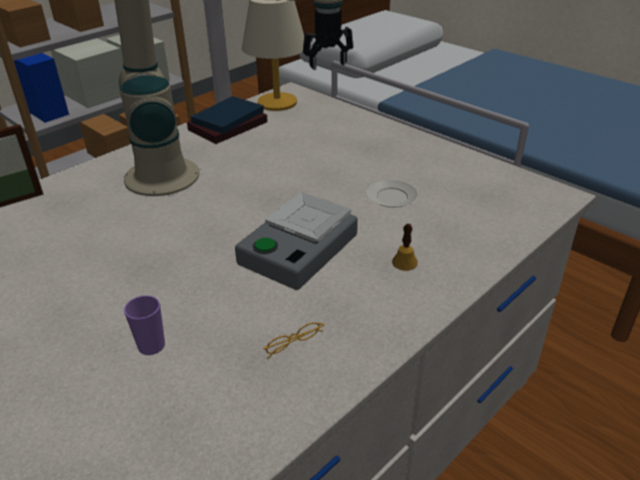

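The top view shows the lid at about (263,270), the green button at (322,271) and the tray front at the bottom (275,312). The dispenser is turned by about 10°, and the other objects stand well clear. I'll fit the lid pose from these measurements.

```bash
cat > fit.py <<'E'
import numpy as np
from scipy.optimize import least_squares
L={"dispenser":(0,-.045),"lid_centre":(0,0),"press_front":(-.067,0),"press_back":(.067,0),"press_left":(0,.067),"press_right":(0,-.067),"green_button_top":(-.025,-.138)}
def fit(obs):
    l=np.array([L[n] for n,_ in obs]);p=np.array([q for _,q in obs])[:,:2]
    def f(v):
        c,s=np.cos(v[2]),np.sin(v[2]);return (l@np.array([[c,s],[-s,c]])+v[:2]-p).ravel()
    r=least_squares(f,[.53,.07,.17],loss="soft_l1",f_scale=.004);return r.x,np.round(r.fun*1e3,1)
def report(v,s):
    print("lid",np.round(v[:2],4),"yaw deg",np.degrees(v[2]));c,n=np.cos(v[2]),np.sin(v[2])
    for k,u in dict(front=(-1,0),back=(1,0),left=(0,1),right=(0,-1)).items():
        q=v[:2]+.066*np.array([c*u[0]-n*u[1],n*u[0]+c*u[1]])
        print(k,np.round(q,4),"norm from here",np.round((q-s["position"][:2])/.8,4))
    R=s["tool_rot"];print("t",s["t"],"pos",s["position"],"tool y deg",np.degrees(np.arctan2(R[1,1],R[0,1])),"F",s["force"])
E
python3 - <<'E'
from fit import *
from rig import robot
o=[("dispenser",(.5385,.0274)),("lid_centre",(.5287,.07)),("press_front",(.4676,.0616)),("press_back",(.5934,.0835)),("press_left",(.5209,.1367)),("press_right",(.5409,.0046)),("green_button_top",(.5325,-.0681)),
("dispenser",(.5421,.023)),("lid_centre",(.5301,.0719)),("press_front",(.4686,.0623)),("press_back",(.5957,.0825)),("press_left",(.5183,.1376)),("press_right",(.5487,.003)),("green_button_top",(.5335,-.0695))]
v,r=fit(o);print(r);report(v,robot.sense())
E
```

```text
[ 1.2 -0.5  2.8  1.1 -2.  -2.7  4.  -0.2 -1.6  0.3  2.8  0.6 -0.4 -1.
 -2.4  3.9  1.4 -0.8 -3.  -3.4  1.7  0.8  1.  -0.6 -5.   2.2 -1.4  0.4]
lid [0.5315 0.0711] yaw deg 10.49396895410103
front [0.4666 0.0591] norm from here [ 0.3273 -0.5304]
back [0.5964 0.0831] norm from here [ 0.4895 -0.5004]
left [0.5195 0.136 ] norm from here [ 0.3934 -0.4343]
right [0.5435 0.0062] norm from here [ 0.4234 -0.5965]
t 1.0 pos [0.20480877 0.48342034 0.23133726] tool y deg 67.0359621286498 F [ 0.29031936 -0.40441668  0.24710374]
```

```bash
python3 -m jog '[[1,0.0218,-0.0354,0,0.0248],[1,0.0218,-0.0354,0,0.0248],[1,0.0218,-0.0354,0,0.0248],[1,0.0218,-0.0354,0,0.0248],[1,0.0218,-0.0354,0,0.0248]]' 20 >/dev/null
python3 -m jog '[[1,0.0218,-0.0354,0,0.0248],[1,0.0218,-0.0354,0,0.0248],[1,0.0218,-0.0354,0,0.0248],[1,0.0218,-0.0354,0,0.0248],[1,0.0218,-0.0354,0,0.0248]]' >/dev/null
python3 -m jog '[[1,0.0218,-0.0354,0,0.0248],[1,0.0218,-0.0354,0,0.0248],[1,0.0218,-0.0354,0,0.0248],[1,0.0218,-0.0354,0,0.0248],[1,0.0218,-0.0354,0,0.0248]]' >/dev/null
python3 -m jog '[[1,0,0,0,0],[1,0,0,0,0]]'
python3 - <<'E'
from fit import *
from rig import robot
import cv2
cv2.imwrite("pics/w1.png",robot.read_camera("wrist"))
o=[]
for t in L:
    for d in robot.landmark_of("wrist",t)[:1]:
        o.append((t,d["point"]));print(t,np.round(d["point"],4),round(d["confidence"],2))
v,r=fit(o);print(r);report(v,robot.sense())
E
```

```text
t: 2.42
position: [0.4667, 0.0575, 0.231]
tool_rot: [[-0.984, -0.179, -0.001], [-0.179, 0.984, 0.0], [0.001, 0.0, -1.0]]
force: [0.4, -0.5, 0.3]
opening: -0.004
finger_force: 0.0
dispenser [0.5361 0.03   0.002 ] 0.7
lid_centre [ 0.5325 -0.0724  0.0661] 0.67
press_front [0.4687 0.0611 0.0754] 0.65
press_left [0.5236 0.1389 0.0769] 0.96
press_right [0.5432 0.004  0.0757] 0.92
green_button_top [ 0.5328 -0.0712  0.0654] 0.66
[  4.3  -3.9   0.8 142.9  -1.6  -1.1  -0.9  -2.2   0.7   0.4  -2.4   1.5]
lid [0.5333 0.0705] yaw deg 9.08486212328222
front [0.4681 0.0601] norm from here [0.0024 0.001 ]
back [0.5985 0.081 ] norm from here [0.1653 0.0271]
left [0.5229 0.1357] norm from here [0.0708 0.0955]
right [0.5437 0.0054] norm from here [ 0.0969 -0.0674]
t 2.8167 pos [0.46622223 0.05929374 0.23149353] tool y deg 100.58329655313106 F [ 0.37459399 -0.32589066 -0.24333763]
```

View pics/w1.png

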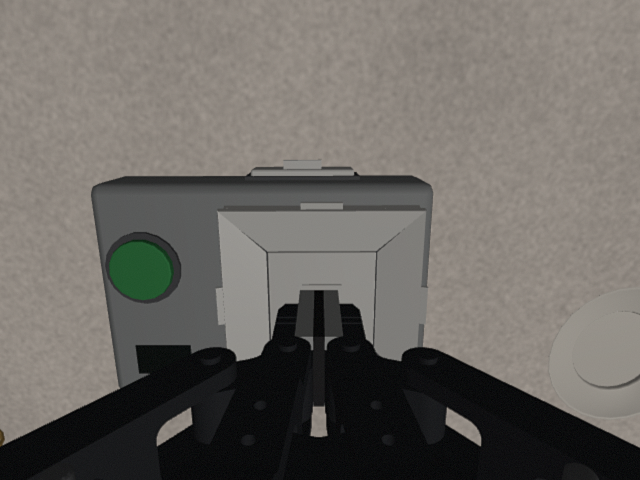

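The wrist view shows the shut fingers over the lid's front edge, with the lid edges parallel to the tool. The front strip is centred at about (322,230) and the button is at (143,268), so the fit holds. `lid_centre` was mistaken for the button in this view and was treated as an outlier. Next I'll lower onto the front edge.

```bash
python3 -m jog '[[1,0.001,0,-0.036,0],[1,0,0,-0.036,0],[1,0,0,-0.036,0],[1,0,0,-0.036,0],[1,0,0,-0.03,0]]'|egrep 'pos|force'
python3 -m jog '[[1,0,0,0,0],[1,0,0,-0.0025,0],[1,0,0,-0.0025,0],[1,0,0,-0.0025,0],[1,0,0,-0.0025,0]]'|egrep 'pos|force'
python3 -m jog '[[1,0,0,-0.0015,0],[1,0,0,-0.0015,0]]'|egrep 'pos|force'
```

```text
position: [0.4664, 0.059, 0.0902]
force: [-0.3, 0.3, -0.7]
finger_force: 0.0
position: [0.4682, 0.0587, 0.0857]
force: [0.1, 0.2, -0.3]
finger_force: 0.0
position: [0.4675, 0.0586, 0.0822]
force: [-0.6, 0.6, -0.1]
finger_force: 0.0
```

```bash
python3 -m jog '[[1,0,0,-0.002,0],[1,0,0,-0.002,0],[1,0,0,-0.002,0]]'|egrep 'pos|^force'
python3 -m jog '[[1,0,0,-0.0015,0],[1,0,0,-0.0015,0]]'|egrep 'pos|^force'
python3 -m jog '[[1,0,0,-0.0015,0],[1,0,0,-0.0015,0]]'|egrep 'pos|^force'
```

```text
position: [0.4674, 0.0586, 0.0771]
force: [-2.9, 0.3, 8.5]
position: [0.4671, 0.0586, 0.075]
force: [-3.0, -0.7, 4.3]
position: [0.4673, 0.0586, 0.0721]
force: [-0.6, 0.0, -0.4]
```

```bash
python3 -m jog '[[1,0,0,-0.0015,0],[1,0,0,-0.0012,0],[1,0,0,0,0]]'|egrep 'pos|^force'
python3 -m jog '[[1,0,0,-0.001,0],[1,0,0,0,0]]'|egrep 'pos|^force'
```

```text
position: [0.467, 0.0586, 0.0695]
force: [-0.1, 0.1, -1.1]
position: [0.4673, 0.0586, 0.0691]
force: [0.3, 0.9, 0.6]
```

```bash
python3 -m jog '[[1,0,0,0.0375,0],[1,0.0405,0.0075,0,0],[1,0.0405,0.0075,0,0],[1,0.0405,0.0075,0,0],[1,0.0405,0.0075,0,0]]'|egrep 'pos|^force'
python3 -m jog '[[1,0,0,0,0],[1,0,0,-0.01,0],[1,0,0,-0.005,0],[1,0,0,-0.0025,0],[1,0,0,-0.0025,0]]'|egrep 'pos|^force'
python3 -m jog '[[1,0,0,-0.002,0],[1,0,0,-0.002,0],[1,0,0,-0.002,0]]'|egrep 'pos|^force'
```

```text
position: [0.5983, 0.0829, 0.0994]
force: [0.7, -0.0, 0.8]
position: [0.596, 0.0825, 0.0831]
force: [0.5, 0.7, 0.6]
position: [0.5968, 0.0826, 0.0788]
force: [0.4, 0.7, -0.7]
```

```bash
python3 -m jog '[[1,0,0,-0.002,0],[1,0,0,-0.002,0]]'|egrep 'pos|^force'
python3 -m jog '[[1,0,0,-0.0015,0],[1,0,0,-0.0015,0]]'|egrep 'pos|^force'
python3 -m jog '[[1,0,0,-0.0015,0],[1,0,0,-0.0015,0]]'|egrep 'pos|^force'
python3 -m jog '[[1,0,0,-0.0015,0],[1,0,0,0,0]]'|egrep 'pos|^force'
```

```text
position: [0.5972, 0.0826, 0.0762]
force: [-2.5, 0.1, 5.8]
position: [0.5975, 0.0827, 0.0737]
force: [1.4, 1.1, 1.9]
position: [0.5965, 0.0826, 0.0698]
force: [-1.1, -0.3, -0.0]
position: [0.5965, 0.0826, 0.069]
force: [-0.9, -0.4, 1.0]
```

```bash
python3 -m jog '[[1,0,0,0.0375,0],[1,0,0,0.0125,0],[1,-0.00735,0.00515,0,-0.0769],[1,-0.00735,0.00515,0,-0.0769],[1,-0.00735,0.00515,0,-0.0769]]' >/dev/null
python3 -m jog '[[1,-0.00735,0.00515,0,-0.0769],[1,-0.00735,0.00515,0,-0.0769],[1,-0.00735,0.00515,0,-0.0769],[1,-0.00735,0.00515,0,-0.0769],[1,-0.00735,0.00515,0,-0.0769]]' >/dev/null
python3 -m jog '[[1,-0.00735,0.00515,0,-0.0769],[1,-0.00735,0.00515,0,-0.0769],[1,-0.00735,0.00515,0,-0.0769],[1,-0.00735,0.00515,0,-0.0769],[1,-0.00735,0.00515,0,-0.0769]]' >/dev/null
python3 -m jog '[[1,0,0,-0.01,0],[1,0,0,0,0]]'
```

```text
t: 7.98
position: [0.5198, 0.1361, 0.0995]
tool_rot: [[-0.187, 0.982, -0.001], [0.982, 0.187, -0.0], [-0.0, -0.002, -1.0]]
force: [-0.4, 0.3, -1.1]
opening: -0.001
finger_force: 0.0
```

```bash
python3 -m jog '[[1,0,0,-0.01,0],[1,0,0,-0.005,0],[1,0,0,-0.0035,0],[1,0,0,-0.0025,0],[1,0,0,-0.002,0]]'|egrep 'pos|^force'
python3 -m jog '[[1,0,0,-0.002,0],[1,0,0,-0.002,0],[1,0,0,-0.002,0]]'|egrep 'pos|^force'
python3 -m jog '[[1,0,0,-0.0015,0],[1,0,0,-0.0015,0]]'|egrep 'pos|^force'
python3 -m jog '[[1,0,0,-0.0015,0],[1,0,0,-0.0015,0]]'|egrep 'pos|^force'
```

```text
position: [0.5204, 0.136, 0.0823]
force: [0.4, -0.5, -0.8]
position: [0.5205, 0.1362, 0.078]
force: [-0.9, 0.2, -0.2]
position: [0.5207, 0.1364, 0.0765]
force: [-4.2, 0.2, 7.1]
position: [0.5206, 0.1367, 0.074]
force: [-1.7, 1.5, 3.1]
```

```bash
python3 -m jog '[[1,0,0,-0.0015,0],[1,0,0,-0.0015,0]]'|egrep 'pos|^force'
python3 -m jog '[[1,0,0,-0.0015,0],[1,0,0,-0.001,0],[1,0,0,0,0]]'|egrep 'pos|^force'
```

```text
position: [0.5204, 0.1361, 0.0706]
force: [-0.2, -0.1, 0.5]
position: [0.5203, 0.136, 0.0689]
force: [-2.5, -0.8, 3.5]
```

```bash
python3 -m jog '[[1,0,0,0.0375,0],[1,0.0074,-0.0406,0,0],[1,0.0074,-0.0406,0,0],[1,0.0074,-0.0406,0,0],[1,0.0074,-0.0406,0,0]]'|egrep 'pos|^force'
python3 -m jog '[[1,0,0,0,0],[1,0,0,-0.01,0],[1,0,0,-0.005,0],[1,0,0,-0.0025,0],[1,0,0,-0.0025,0]]'|egrep 'pos|^force'
python3 -m jog '[[1,0,0,-0.002,0],[1,0,0,-0.002,0],[1,0,0,-0.002,0]]'|egrep 'pos|^force'
python3 -m jog '[[1,0,0,-0.0015,0],[1,0,0,-0.0015,0]]'|egrep 'pos|^force'
python3 -m jog '[[1,0,0,-0.0015,0],[1,0,0,-0.0015,0]]'|egrep 'pos|^force'
```

```text
position: [0.5441, 0.0049, 0.0987]
force: [0.6, -0.5, -0.4]
position: [0.5436, 0.0074, 0.0818]
force: [-0.4, -0.0, -0.1]
position: [0.5441, 0.0067, 0.0779]
force: [0.6, 0.4, 0.3]
position: [0.5444, 0.0065, 0.0765]
force: [-2.9, -0.4, 6.2]
position: [0.5444, 0.006, 0.0739]
force: [-1.5, -2.3, 2.2]
```

Now I'll finish the right edge, back off, and check.

```bash
python3 -m jog '[[1,0,0,-0.0015,0],[1,0,0,-0.0015,0]]'|egrep 'pos|^force'
python3 -m jog '[[1,0,0,-0.0015,0],[1,0,0,-0.001,0],[1,0,0,0,0]]'|egrep 'pos|^force'
python3 -m jog '[[1,0,0,0.0375,0],[1,0,0,0.045,0],[1,0,0,0.045,0],[1,0,0,0.045,0],[1,-0.05,0,0,0]]' >/dev/null
python3 -m jog '[[1,-0.05,0,0,0],[1,-0.05,0,0,0],[1,-0.05,0,0,0],[1,0,0,0,0],[1,0,0,0,0]]'
python3 - <<'E'
from rig import robot
import cv2,numpy as np
for c in ("scene","wrist"):
    im=robot.read_camera(c)
    cv2.imwrite(f"pics/{c}_end.png",cv2.resize(im[170:300,210:390],None,fx=4,fy=4,interpolation=cv2.INTER_CUBIC) if c=="scene" else im)
    for t in ("dispenser","press_front","press_back","press_left","press_right","green_button_top"):
        print(c,t,[np.round(d["point"],4).tolist() for d in robot.landmark_of(c,t)[:1]])
E
```

```text
position: [0.5441, 0.0063, 0.0705]
force: [-0.2, -0.2, 0.0]
position: [0.544, 0.0064, 0.0689]
force: [-2.2, -0.0, 3.1]
t: 12.07
position: [0.3831, 0.0064, 0.2072]
tool_rot: [[-0.183, 0.983, 0.003], [0.983, 0.183, -0.0], [-0.001, 0.003, -1.0]]
force: [0.4, 0.3, 0.8]
opening: -0.004
finger_force: 0.0
scene dispenser [[0.5393, 0.0298, 0.0006]]
scene press_front [[0.4692, 0.0589, 0.0669]]
scene press_back [[0.5961, 0.0839, 0.0684]]
scene press_left [[0.5225, 0.1382, 0.0654]]
scene press_right [[0.5415, 0.0079, 0.0696]]
scene green_button_top [[0.5315, -0.0716, 0.0677]]
wrist dispenser [[0.5379, 0.0296, 0.0021]]
wrist press_front [[0.468, 0.0645, 0.0676]]
wrist press_back []
wrist press_left [[0.5223, 0.1391, 0.0715]]
wrist press_right [[0.544, 0.0001, 0.068]]
wrist green_button_top [[0.5326, -0.0717, 0.0659]]
```

View pics/scene_end.png

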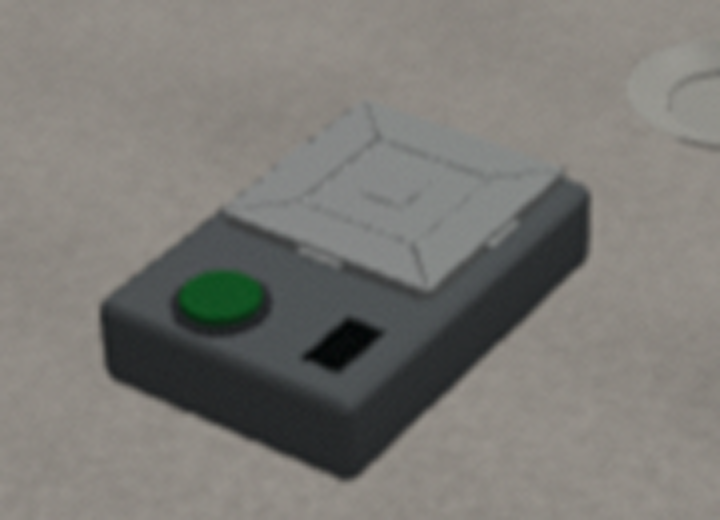

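View pics/wrist_end.png

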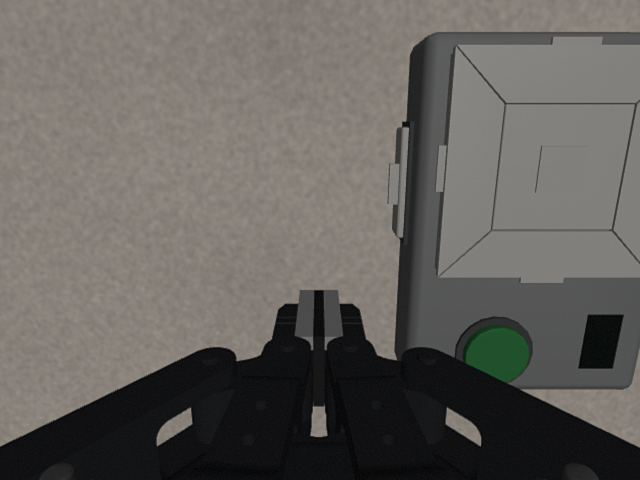

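The scene crop shows a flat, evenly shaded lid with corners at about (370,105), (565,175), (425,290) and (225,210). The button at (222,298) is still up. In the wrist view the lid around (540,160) is uniformly flat. The dispenser has not moved and the arm is clear.

```bash
python3 -c "
from rig import robot
print(robot.job_done())"
```

```text
the job is handed in; nothing more can be done
None
```

All four lid edges were pressed shut in turn (front, back, left, right) and look flush in the final pictures; the green button was not pressed, the dispenser had not moved, the arm never went near the other objects, and the job was handed in at about 13 s.

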